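# Slide the claimed e-reader off the lost-property stack

## Robot

A 7-joint arm with a two-finger parallel gripper is mounted at the origin on the work surface. World frame = base frame: x ahead of the robot, y to its left, z up, the work surface at z = 0. Lengths are in m, angles in rad, forces in N, time in s.
With the tool pointing down it reaches from about 0.425 to 0.825 m from the base axis. Payload 3.6 kg.
Tool frame: the origin (TCP) lies at the very end of the fingers, on their centre line; the grasp point (between the pads) lies 19 mm behind it (bot.grasp_offset is the distance from the TCP to the grasp point, in m); z points along the fingers, y is the line along which they close (so a half turn about z gives the same grasp; the last joint's range is limited). The gripper opens to 85 mm and grips with 20 to 120 N. Pads are 22 mm wide; open, the fingers measure 114 mm over their backs; the gripper's body (76 mm by 85 mm) begins 54 mm behind the grasp point. The pads swing forward as they close: fully open they stand 13 mm farther back than shut.
Start: joints at [-1.272, 0.615, -0.013, 1.423, 0.008, 1.103, -0.04], TCP at [0.208, 0.616, 0.231] pointing down, gripper open.
Joint ranges: [-3.12, 3.12], [-0.3, 2.06], [-1.34, 1.32], [0.26, 2.42], [-1.36, 4.5], [0.01, 1.98], [-2.84, 2.84]. Speed limits (rad/s): [2.79, 2.79, 3.14, 3.14, 3.14, 3.14, 3.14].

## Interface

Orientations are given as a 3x3 rotation matrix whose columns are the frame's x, y, z axes.
In Python, from rig import bot gives the robot as it stands.
- The arm moves only by the tool step_arm, never from a script. Its argument "targets" is a list that holds one entry, the list of rows, each a list of 4 numbers: the shift along the tool's x, y, z in mm, then the turn about the tool's z in rad. In form: [[[x, y, z, roll], ...]]. A call has 1 to 20 rows; each row shifts and turns the commanded pose from where the row before left it, along the tool's axes as they then stand; what a row does not reach is not made up. A row lasts 1/10 s, in which the tool goes at most 50 mm and 8.59 degrees, less where a joint would pass 70% of its speed; a pose out of reach is approached as far as the arm can. A call is refused whole if a number of a shift passes 50 or a number of a turn 0.15, either way. A call with a gripper value outside its range is refused whole. "jaw" is the finger opening in mm, from 0 to 85.4, set as the call begins (left out, the last holds). The fingers move at their own pace and stop on an object; "force" is the grip in N (left out, the last holds). Time passes only in rows, so rows that do not move let the fingers close. It gives the time, the measured TCP pose, the force, the opening and the grip force at its end, in the units of the state.
- bot.observe(): the state, without advancing time (a new reading comes with each control period).
- bot.grab_frame(name): name is "scene" or "side" or "wrist"; returns a dict with "image" (400x640x3 uint8, blue, green, red), "z_map" (400x640 float32, m along the optical axis (not along the pixel's ray), 0 where there is no reading), "vertical_fov" (degrees; the focal length in pixels is half the picture's height over the tangent of half this angle, whatever the lens; pixels are square), "cx", "cy" (the principal point, pixels), "eye" and "orientation" of the camera in the world. Camera axes: x right, y down, z forward; pixel columns grow to the right and rows downward; lengths in m; the calibration is good to about 2 mm. A picture is of the moment at which its call begins.
- bot.hand_in(): hands the job in; it is judged then, once.
Trained networks look in the newest picture that a camera, given by its name, has taken for a name from the list of things; names that differ only in an ending like _2 or _b are one class to them, and where a whole thing is asked for, a point or a joint stands for the part that bears it (a point fixed in the world has none). Each returns a list of dicts, best first, with "p" (0 to 1); they miss things now and then, are a little off and sometimes report something else, mostly with a low value. They report only what shows in the picture. A call takes as long as a camera call. They do not tell look-alikes from the thing itself.
- bot.spot_in(camera, label): "xy" ([column, row] as shares, 0 to 1, of the picture: columns of its width, rows of its height, amid what is visible of it).
- bot.masks_of(camera, label): "region" (400x640 bool, what is visible of it) and "xy" ([column, row] as shares, 0 to 1, of the picture: columns of its width, rows of its height, amid what is visible of it).
- bot.pinpoint(camera, label): "xy" ([column, row] as shares, 0 to 1, of the picture: columns of its width, rows of its height: a listed point, or the origin of a listed thing).
The state is a dict: "time": time; "joint_pos": joint angles; "qd": joint speeds; "joint_efforts": joint torques, N m; "eef_pos": TCP position; "tool_rot": TCP orientation; "contact_force": force on the tool from outside, world axes, zero at the start; "torque": the same for the moment, N m; "opening": finger opening in m; "grasp_force": force on a finger pad.
Only numpy, scipy, OpenCV 4.12 (cv2) and the standard library are available. Lean on these libraries where they do the work, as an engineer would, in place of code of your own. Each camera call takes 0.05 s, during which the arm holds its last target. There are 200 camera calls.

## Task

An owner has come for the blue e-reader on top of the stack in the lost-property bay. Slide it sideways off the two black ones, without lifting it, out of the bay's open side onto the cork ledge and right up against the green end stop, so that it lies flat and square there, then let go. Its glass is fragile and its back scuffs, so never press or push it with more than about 25 N, nor with more than about 12 N while it slides, and leave the two black e-readers and the things on the rack where they are.

Things in the scene. Friction and masses are not known exactly. Their poses are not given: they have to be found in the camera images.
- rack: Fixed beech rack on the table, turned about the vertical and set at varying heights. Origin under the joint between bay and ledge; z up, +y the sliding direction from bay to ledge, +x towards the black strip and the lower lip on the far side. Over the origin: bay floor 30 mm, bay wall tops 78, cork 48, strip top 30 (x = 115 to 155), lip floor 14 mm (x = 160 to 245).
- bay (a point): Middle of the bay floor (rack x 0, y -65, z 30 mm). The bay is 166 mm (x) by 116 mm (y) inside, with 12 mm walls at -x, +x and -y, and open at +y. The stack of three e-readers lies in it.
- ledge_home (a point): Point on the cork where the middle of the blue e-reader's underside comes when home (rack x 0, y 70, z 48 mm). The cork ledge spans x -95 to +95 mm and y +2 to +125 mm in the rack's frame; the green end stop's face is at y = 125 mm, 8 mm high above the cork, 12 mm thick.
- reader_top: Top e-reader: blue, white glass face up, 160 (x) by 110 (y) mm, 0.25 kg; origin centre of underside, axes as the rack's; underside 2 mm above the cork. In a glass-faced cover of unknown thickness: its face is 14 to 25 mm above the origin, to be found by touch. 2 to 4 mm from the walls. Back slick (friction 0.2), glass grippy (0.9). Rigid: a mm of excess depth is 6 to 10 N. Leaving the stack it tips a little and settles 2 mm.
- reader_mid: Middle e-reader, black case, 160 by 110 by 10 mm, 0.4 kg, on the lowest one; origin at the centre of its underside. Loose, with 12 mm of free room to the ledge. To stay.
- reader_low: Lowest e-reader, black case, same size and mass, on the bay floor; origin at the centre of its underside. Loose; to stay.
- magnet: Red toy horseshoe magnet with steel tips, 52 by 48 by 12 mm, lying loose on the black strip; origin under its middle. To stay.
- spoon: Steel spoon, 167 mm long, up to 34 mm wide, 6 mm high, lying on the black strip; origin under its middle. To stay.
- trophy: Gold plastic trophy, 95 mm tall, 54 mm across, standing on the lower lip; origin under its base. To stay.
- whistle: Wooden whistle, 24 mm high, about 46 mm long, lying on the lower lip; origin under its barrel. To stay.
Things that resemble listed ones, but are neither listed nor needed, are in the scene too. There is more than one size of the reader_top; the job needs the smaller.

How it is judged:
On the way, in this order (a step that is already met when the one before it is completed fails the run):
1. the blue e-reader has been slid at least 30 mm out of the bay by the fingers, still lying on the black ones (y of reader_top in the frame of rack between -0.035 and 0.03 m and contact force between the fingers and reader_top above 0.5 N), for 0.05 s.
2. the blue e-reader lies flat on the cork against the green stop (y of reader_top in the frame of rack between 0.062 and 0.074 m and x of reader_top in the frame of rack between -0.018 and 0.018 m and z of reader_top in the frame of rack between 0.0455 and 0.05 m and angle between reader_top's own z axis and vertical below 0.03 rad and angle between the x axis of reader_top and the x axis of rack, either way round below 0.1 rad), for 0.1 s.
At the end, for the whole second after the job is handed in: The blue e-reader lies flat (within 0.03 rad) on the cork ledge, at most 8 mm short of the green end stop, within 18 mm of the ledge's middle sideways and square within 0.1 rad, at rest and released; both black e-readers are within 6 mm of where they were, still in the bay (all of step 2 and distance of each of reader_mid, reader_low from where it was at the start of the episode below 0.006 m and linear speed of reader_top below 0.01 m/s); the robot touches nothing.
It fails at once if the blue e-reader is pressed or pushed by the robot with more than 25 N (contact force between any of the fingers, the arm and reader_top above 25 N).
It fails at once if the blue e-reader is pressed or pushed with more than 12 N while it slides (moving faster than 10 mm/s) (contact force between the fingers and reader_top above 12 N and linear speed of reader_top above 0.01 m/s).
It fails at once if the blue e-reader is lifted more than 8 mm or tipped more than 0.15 rad (z of reader_top in the frame of rack above 0.058 m or angle between reader_top's own z axis and vertical above 0.15 rad).
It fails at once if a black e-reader is moved by more than 6 mm (distance of any of reader_mid, reader_low from where it was at the start of the episode above 0.006 m).
It fails at once if the magnet, spoon, trophy or whistle is moved by more than 15 mm (distance of any of magnet, spoon, trophy, whistle from where it was at the start of the episode above 0.015 m).
It also fails if it takes over 54 s, if anything falls off the work surface, if the arm or the gripper's body presses on something with over 40 N, if the wrist force passes 120 N, or if a joint passes its speed limit or range.

## Working session

There is one attempt and no reset: what is moved stays moved. The work goes in short steps, Python scripts to look and compute and a tool call to move; the robot and the scene stay as the last step left them, time stands still between calls to the robot, and variables do not carry over. Pictures are saved under pics/ and viewed, at most 10 in all, crops included, and the job is handed in when it is done.

Besides the shell and the picture viewer there is one more tool, called after "Emit:" by a JSON object that holds its "name" and its "arguments". step_arm: Moves the arm, as the interface text tells. Its arguments: {"type":"object","properties":{"targets":{"type":"array"},"jaw":{"type":"number"},"force":{"type":"number"}},"required":["targets"]}

```bash
ls; mkdir -p pics
cat > h.py <<'E'
import numpy as np, cv2
from rig import bot
def K(f): 
    h=f["image"].shape[0]; return h/2/np.tan(np.radians(f["vertical_fov"])/2)
def cloud(f):
    z=f["z_map"]; k=K(f); v,u=np.mgrid[:z.shape[0],:z.shape[1]]
    c=np.stack([(u-f["cx"])/k*z,(v-f["cy"])/k*z,z],-1)
    return c@np.array(f["orientation"]).T+np.array(f["eye"])
E
python3 - <<'E'
from h import *
s=bot.observe(); print({k:np.round(v,3).tolist() for k,v in s.items()})
for n in ("scene","side"):
    f=bot.grab_frame(n); cv2.imwrite(f"pics/{n}0.png",f["image"]); P=cloud(f)
    print(n,f["eye"],f["vertical_fov"])
    for l in ("rack","bay","ledge_home","reader_top","magnet","spoon","trophy","whistle"):
        for d in bot.pinpoint(n,l)[:3]:
            u,v=int(d["xy"][0]*640),int(d["xy"][1]*400)
            print(l,round(d["p"],2),u,v,P[min(v,399),min(u,639)].round(3))
    for d in bot.masks_of(n,"reader_top"):
        m=d["region"]; print("mask",round(d["p"],2),m.sum(),np.array(d["xy"])*[640,400],np.median(P[m],0).round(3))
E
```

```text
pics
{'time': 0.0, 'joint_pos': [-1.272, 0.616, -0.013, 1.425, 0.008, 1.103, -0.04], 'qd': [0.001, -0.001, 0.0, 0.003, -0.001, -0.0, -0.001], 'joint_efforts': [-0.0, -46.921, 0.259, -17.103, 0.01, 0.01, 0.0], 'eef_pos': [0.208, 0.615, 0.23], 'tool_rot': [[-0.947, 0.32, -0.001], [0.32, 0.947, -0.003], [-0.0, -0.003, -1.0]], 'contact_force': [-0.508, 0.449, -0.179], 'torque': [-0.034, 0.063, -0.055], 'grasp_force': 0.0, 'opening': 0.086}
scene [1.12409643 0.5795547  0.77671087] 49.868748855525716
rack 0.61 354 220 [0.575 0.006 0.049]
rack 0.19 313 273 [0.747 0.064 0.025]
ledge_home 0.81 372 220 [0.539 0.033 0.048]
reader_top 0.91 340 194 [ 0.556 -0.073  0.072]
reader_top 0.72 300 151 [ 0.477 -0.364  0.02 ]
magnet 0.88 342 263 [0.686 0.093 0.043]
magnet 0.49 275 233 [ 0.749 -0.088  0.035]
spoon 0.8 304 221 [ 0.665 -0.083  0.031]
spoon 0.54 354 219 [0.574 0.005 0.051]
trophy 0.57 275 236 [ 0.752 -0.084  0.029]
whistle 0.6 312 269 [0.746 0.06  0.035]
mask 0.87 1690 [342.72 188.68] [ 0.531 -0.085  0.069]
mask 0.87 2234 [300.096 146.   ] [ 0.462 -0.373  0.019]
side [0.4909778  0.56498968 0.74986826] 51.51231776767571
rack 0.83 368 252 [0.521 0.008 0.05 ]
ledge_home 0.91 361 261 [0.532 0.033 0.046]
ledge_home 0.72 265 258 [0.734 0.066 0.032]
reader_top 0.71 373 214 [ 0.528 -0.087  0.068]
reader_top 0.58 416 159 [ 0.447 -0.375  0.018]
magnet 0.56 295 269 [0.664 0.077 0.031]
spoon 0.68 316 217 [ 0.659 -0.078  0.033]
trophy 0.63 289 213 [ 0.725 -0.078  0.028]
whistle 0.83 264 258 [0.738 0.063 0.028]
mask 0.89 2829 [375.296 215.32 ] [ 0.521 -0.085  0.069]
mask 0.85 3203 [417.6  156.32] [ 0.446 -0.371  0.019]
mask 0.66 15675 [340.608 259.6  ] [0.588 0.035 0.029]
```

Run:
```python
import cv2
a=cv2.imread("pics/scene0.png")[110:330,200:470];b=cv2.imread("pics/side0.png")[110:330,220:490]
cv2.imwrite("pics/crop0.png",cv2.vconcat([cv2.resize(a,(720,590))]))
cv2.imwrite("pics/crop1.png",cv2.resize(b,(720,590)))
```

```text
(no output)
```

View pics/crop0.png

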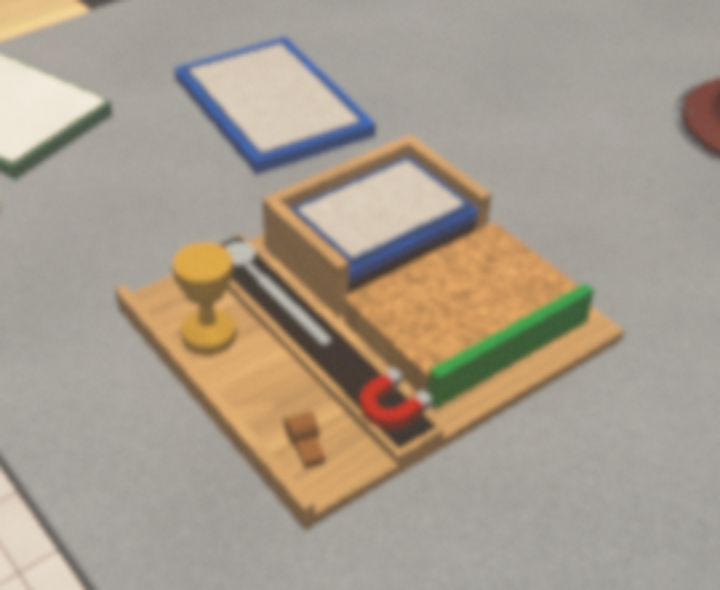

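View pics/crop1.png

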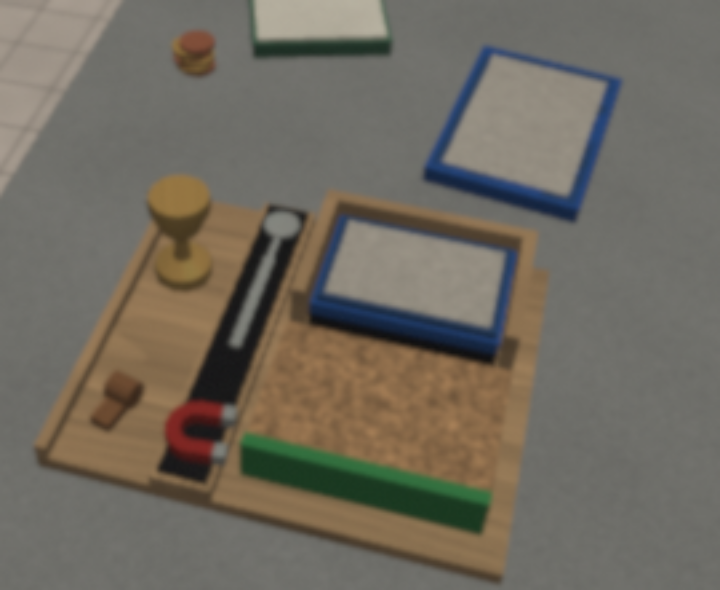

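The two blue candidates are at scene (342,189), in the bay, and (300,146), lying on the table and larger. The one in the rack bay is the target: it is the smaller one, it lies on the stack, and its face is at z≈0.07. Next I'll fit the rack frame.

```bash
cat >> h.py <<'E'
def rect(p):
    (c,s,a)=cv2.minAreaRect((p[:,:2]*1000).astype(np.float32)); return np.round(c,1),np.round(s,1),round(a,2)
E
python3 - <<'E'
from h import *
for n in ("scene","side"):
    f=bot.grab_frame(n); P=cloud(f); hsv=cv2.cvtColor(f["image"],cv2.COLOR_BGR2HSV)
    H,S,V=[hsv[...,i] for i in range(3)]
    near=(abs(P[...,0]-.56)<.2)&(P[...,1]>-.2)&(P[...,1]<.16)&(f["z_map"]>0)
    g=near&(H>45)&(H<80)&(S>120); p=P[g]; zt=np.percentile(p[:,2],95); t=p[p[:,2]>zt-.005]
    print(n,"green",len(p),"ztop",zt.round(4),rect(t))
    w=near&(H<28)&(S>60)&(P[...,2]>.0735)&(P[...,0]<.65); p=P[w]; print("wall",len(p),np.percentile(p[:,2],[5,50,95]).round(4),rect(p))
    b=near&(H>100)&(H<130)&(S>100)&(P[...,2]>.06); p=P[b]; print("blue",len(p),np.percentile(p[:,2],[5,50,95]).round(4),rect(p))
    c=near&(H<28)&(S>60)&(P[...,2]>.04)&(P[...,2]<.054)&(P[...,0]<.65);p=P[c];print("cork",len(p),np.percentile(p[:,2],[5,50,95]).round(4),rect(p))
    m=bot.masks_of(n,"reader_top")
    for d in m[:2]:
        q=P[d["region"]]; q=q[q[:,2]>np.median(q[:,2])-.006]; print("reader",np.median(q[:,2]),rect(q))
E
```

```text
scene green 264 ztop 0.0582 (array([537.2, 100. ]), array([ 11.6, 184.5]), 88.21)
wall 574 [0.0742 0.0777 0.0804] (array([ 527.5, -104. ]), array([131.6, 195.7]), 87.57)
blue 127 [0.0606 0.0633 0.0659] (array([529.6, -44.5]), array([  8.9, 149.6]), 88.33)
cork 2634 [0.0452 0.0482 0.0507] (array([540.8, -33.9]), array([266.7, 212.4]), 88.42)
reader 0.01904731741054555 (array([707.6,  63.3]), array([1308.1,  221.2]), 60.7)
reader 0.06889716654240785 (array([822.3, 182.7]), array([982.1, 172.3]), 42.8)
side green 1217 ztop 0.0575 (array([530.6, 100.1]), array([ 11.2, 183.3]), 88.1)
wall 793 [0.0747 0.0782 0.0803] (array([ 523.3, -104.5]), array([129.6, 190.1]), 88.0)
blue 473 [0.061  0.0646 0.0698] (array([523.5, -94.5]), array([107.6, 159. ]), 88.48)
cork 4114 [0.0463 0.0484 0.0505] (array([540.7, -22.5]), array([220.2, 259.9]), 0.46)
reader 0.01944632285871123 (array([500.3,  20.1]), array([1077.8,  162.7]), 82.4)
reader 0.06898801258249587 (array([533.3, 206.3]), array([714. , 159.3]), 88.01)
```

Emit:
{"name": "step_arm", "arguments": {"targets": [[[0, 0, 0, 0.14], [0, 0, 0, 0.142], [0, 0, 0, 0.142], [0, 0, 0, 0.142], [0, 0, 0, 0.142], [0, 0, 0, 0.142], [0, 0, 0, 0.142], [0, 0, 0, 0.142], [0, 0, 0, 0.142], [0, 34, 0, 0], [0, 34, 0, 0], [0, 34, 0, 0], [0, 34, 0, 0], [0, 34, 0, 0], [0, 34, 0, 0], [0, 34, 0, 0], [0, 34, 0, 0], [0, 34, 0, 0], [0, 34, 0, 0]]], "jaw": 40, "force": 30}}

```text
time: 3.1
eef_pos: [0.549, 0.6053, 0.2314]
tool_rot: [[0.031, 1.0, -0.0], [1.0, -0.031, 0.0], [0.0, -0.0, -1.0]]
contact_force: [0.4, 1.2, 0.1]
opening: 0.0401
grasp_force: 0.0
```

Emit:
{"name": "step_arm", "arguments": {"targets": [[[-38, 0, 0, 0], [-38, 0, 0, 0], [-38, 0, 0, 0], [-38, 0, 0, 0], [-38, 0, 0, 0], [-38, 0, 0, 0], [-38, 0, 0, 0], [-38, 0, 0, 0], [-38, 0, 0, 0], [-38, 0, 0, 0], [-38, 0, 0, 0], [-38, 0, 0, 0], [-38, 0, 0, 0], [-38, 0, 0, 0], [-38, 0, 0, 0], [-38, 0, 0, 0], [-38, 0, 0, 0], [0, 0, 0, 0], [0, 0, 0, 0]]]}}

```text
time: 5.0
eef_pos: [0.5279, -0.0413, 0.2315]
tool_rot: [[0.034, 0.999, 0.0], [0.999, -0.034, 0.0], [0.0, 0.0, -1.0]]
contact_force: [-0.0, -0.5, 0.2]
opening: 0.0399
grasp_force: 0.0
```

Run:
```python
from h import *
s=bot.observe(); print(s["time"],s["eef_pos"],np.round(s["tool_rot"],3).tolist(),s["contact_force"],s["opening"])
f=bot.grab_frame("wrist"); cv2.imwrite("pics/w1.png",f["image"]); P=cloud(f)
hsv=cv2.cvtColor(f["image"],cv2.COLOR_BGR2HSV);H,S,V=[hsv[...,i] for i in range(3)]
near=(abs(P[...,0]-.56)<.2)&(P[...,1]>-.2)&(P[...,1]<.16)&(f["z_map"]>0)
for nm,m in dict(green=near&(H>45)&(H<80)&(S>120)&(P[...,2]>.05),wall=near&(H<28)&(S>60)&(P[...,2]>.0735)&(P[...,2]<.085)&(P[...,0]<.65),blue=near&(H>100)&(H<130)&(S>100)&(P[...,2]>.055)).items():
    p=P[m]
    if len(p)>20: print(nm,len(p),np.percentile(p[:,2],[5,50,95]).round(4),rect(p))
```

```text
5.0 [ 0.52786477 -0.04125942  0.23153152] [[0.034, 0.999, 0.0], [0.999, -0.034, 0.0], [0.0, 0.0, -1.0]] [-0.00495673 -0.51614277  0.24665659] 0.03986692378351964
green 1867 [0.0544 0.0556 0.0568] (array([532.7,  99.8]), array([  9.8, 186.8]), 88.05)
wall 2898 [0.0755 0.0773 0.0784] (array([ 525.8, -101.5]), array([129.1, 190.3]), 88.08)
blue 2245 [0.0616 0.0671 0.0689] (array([525.5, -87.9]), array([117.7, 160. ]), 88.03)
```

View pics/w1.png

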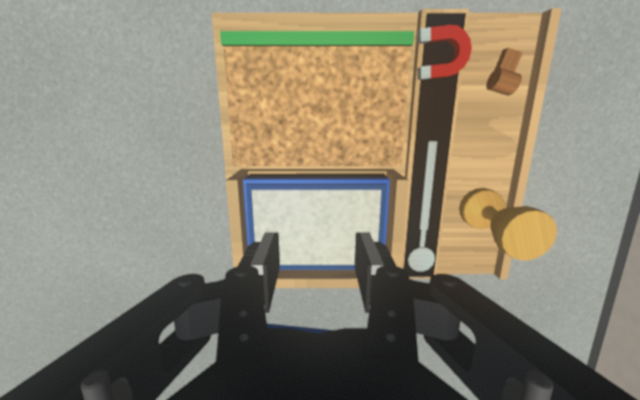

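Emit:
{"name": "step_arm", "arguments": {"targets": [[[-26, 0, 20, 0], [-26, 0, 20, 0], [0, 0, 30, 0], [0, 0, 30, 0], [0, 0, 30, 0], [0, 0, 18, 0], [0, 0, 7, 0], [0, 0, 2, 0], [0, 0, 0, 0], [0, 0, 0, 0], [0, 0, 0, 0]]]}}

```text
time: 6.15
eef_pos: [0.527, -0.0924, 0.0753]
tool_rot: [[0.031, 1.0, 0.002], [1.0, -0.031, -0.0], [-0.0, 0.002, -1.0]]
contact_force: [0.3, -0.6, -0.9]
opening: 0.0397
grasp_force: 0.0
```

Emit:
{"name": "step_arm", "arguments": {"targets": [[[0, 0, 0.5, 0], [0, 0, 0.5, 0], [0, 0, 0.5, 0], [0, 0, 0, 0], [0, 0, 0, 0]]]}}

```text
time: 6.65
eef_pos: [0.5262, -0.0924, 0.0728]
tool_rot: [[0.031, 1.0, -0.0], [1.0, -0.031, -0.0], [-0.0, -0.0, -1.0]]
contact_force: [0.3, -0.2, -0.8]
opening: 0.0401
grasp_force: 0.0
```

Emit:
{"name": "step_arm", "arguments": {"targets": [[[0, 0, 0.5, 0], [0, 0, 0.5, 0], [0, 0, 0.5, 0], [0, 0, 0, 0], [0, 0, 0, 0]]]}}

```text
time: 7.15
eef_pos: [0.5262, -0.0924, 0.0713]
tool_rot: [[0.031, 1.0, -0.0], [1.0, -0.031, -0.0], [-0.0, -0.0, -1.0]]
contact_force: [0.8, 1.2, 0.0]
opening: 0.04
grasp_force: 0.0
```

Emit:
{"name": "step_arm", "arguments": {"targets": [[[0, 0, 0.5, 0], [0, 0, 0.5, 0], [0, 0, 0, 0], [0, 0, 0, 0]]]}}

```text
time: 7.55
eef_pos: [0.5262, -0.0924, 0.0703]
tool_rot: [[0.031, 1.0, -0.0], [1.0, -0.031, -0.0], [-0.0, -0.0, -1.0]]
contact_force: [-0.7, -0.8, 0.6]
opening: 0.04
grasp_force: 0.0
```

Emit:
{"name": "step_arm", "arguments": {"targets": [[[0, 0, 0.5, 0], [0, 0, 0.5, 0], [0, 0, 0, 0], [0, 0, 0, 0]]]}}

```text
time: 7.95
eef_pos: [0.5262, -0.0924, 0.0693]
tool_rot: [[0.031, 1.0, -0.0], [1.0, -0.031, -0.0], [-0.0, -0.0, -1.0]]
contact_force: [-0.0, -0.2, 0.6]
opening: 0.0399
grasp_force: 0.0
```

Emit:
{"name": "step_arm", "arguments": {"targets": [[[0, 0, 0.5, 0], [0, 0, 0.5, 0], [0, 0, 0, 0], [0, 0, 0, 0]]]}}

```text
time: 8.35
eef_pos: [0.5262, -0.0924, 0.0683]
tool_rot: [[0.031, 1.0, -0.0], [1.0, -0.031, -0.0], [-0.0, -0.0, -1.0]]
contact_force: [0.6, 0.4, 0.3]
opening: 0.0402
grasp_force: 0.0
```

Emit:
{"name": "step_arm", "arguments": {"targets": [[[0, 0, 0.5, 0], [0, 0, 0.5, 0], [0, 0, 0, 0], [0, 0, 0, 0]]]}}

```text
time: 8.75
eef_pos: [0.5262, -0.0924, 0.0673]
tool_rot: [[0.031, 1.0, -0.0], [1.0, -0.031, -0.0], [-0.0, -0.0, -1.0]]
contact_force: [0.2, -0.7, 0.4]
opening: 0.0398
grasp_force: 0.0
```

Emit:
{"name": "step_arm", "arguments": {"targets": [[[0, 0, 0.4, 0], [0, 0, 0.4, 0], [0, 0, 0, 0], [0, 0, 0, 0]]]}}

```text
time: 9.15
eef_pos: [0.5263, -0.0924, 0.0672]
tool_rot: [[0.031, 1.0, 0.0], [1.0, -0.031, 0.0], [0.0, 0.0, -1.0]]
contact_force: [-1.7, 0.0, 5.9]
opening: 0.04
grasp_force: 2.9
```

Emit:
{"name": "step_arm", "arguments": {"targets": [[[1, 0, 0, 0], [2, 0, 0, 0], [2, 0, 0, 0], [2, 0, 0, 0], [2, 0, 0, 0], [2, 0, 0, 0], [0, 0, 0, 0]]]}}

```text
time: 9.85
eef_pos: [0.5276, -0.0819, 0.0672]
tool_rot: [[0.031, 1.0, 0.002], [1.0, -0.031, -0.001], [-0.001, 0.002, -1.0]]
contact_force: [1.0, -0.9, 5.7]
opening: 0.0399
grasp_force: 2.8
```

Emit:
{"name": "step_arm", "arguments": {"targets": [[[2, 0, 0, 0], [3, 0, 0, 0], [3, 0, 0, 0], [3, 0, 0, 0], [3, 0, 0, 0], [3, 0, 0, 0], [2, 0, 0, 0], [0, 0, 0, 0]]]}}

```text
time: 10.65
eef_pos: [0.5282, -0.0627, 0.0672]
tool_rot: [[0.031, 1.0, 0.002], [1.0, -0.031, -0.001], [-0.001, 0.002, -1.0]]
contact_force: [-0.7, -0.5, 5.7]
opening: 0.04
grasp_force: 2.7
```

```bash
cat >> h.py <<'E'
R0=np.array([.5282,-.031]); RX=np.array([.9994,-.034]); RY=np.array([.034,.9994])
def rk(p): d=np.asarray(p)[...,:2]-R0; return np.stack([d@RX,d@RY],-1)*1000
def look(cam,save=None):
    f=bot.grab_frame(cam); P=cloud(f); hsv=cv2.cvtColor(f["image"],cv2.COLOR_BGR2HSV);H,S,V=[hsv[...,i] for i in range(3)]
    if save: cv2.imwrite(save,f["image"])
    q=rk(P); m=(f["z_map"]>0)&(abs(q[...,0])<95)&(q[...,1]>-140)&(q[...,1]<124)&(H>100)&(H<130)&(S>100)&(P[...,2]>.05)
    r=cv2.minAreaRect(q[m].astype(np.float32)); o=q[m]
    print(cam,m.sum(),"rect",np.round(r[0],1),np.round(r[1],1),round(r[2],2),"x",np.percentile(o[:,0],[1,99]).round(1),"y",np.percentile(o[:,1],[1,99]).round(1),"z",np.percentile(P[m][:,2],[2,50,98]).round(4))
    return f,P,q
E
python3 - <<'E'
from h import *
look("wrist"); look("side","pics/s1.png")
print(rk(bot.observe()["eef_pos"]))
E
```

```text
wrist 8582 rect [  1.8 -34.6] [106.6 164.1] 86.75 x [-79.   80.7] y [-46.3  21.3] z [0.0614 0.0674 0.0692]
side 655 rect [ -2.3 -37.2] [109.4 160.3] 85.92 x [-81.6  78. ] y [-85.2  19.8] z [0.0541 0.0636 0.0716]
[  1.11996502 -31.74114687]
```

Emit:
{"name": "step_arm", "arguments": {"targets": [[[2, 0, 0, 0], [3, 0, 0, 0], [3, 0, 0, 0], [3, 0, 0, 0], [2, 0, 0, 0], [2, 0, 0, 0], [0, 0, 0, 0], [0, 0, 0, 0]]]}}

```text
time: 11.55
eef_pos: [0.5287, -0.0478, 0.0672]
tool_rot: [[0.031, 1.0, 0.002], [1.0, -0.031, -0.001], [-0.001, 0.003, -1.0]]
contact_force: [0.5, -1.2, 5.4]
opening: 0.0401
grasp_force: 2.7
```

Run:
```python
from h import *
look("wrist","pics/w2.png"); look("side","pics/s2.png")
print(rk(bot.observe()["eef_pos"]))
```

```text
wrist 8510 rect [  0.1 -19.3] [106.4 160.8] 86.62 x [-78.9  80.5] y [-31.5  36.2] z [0.0615 0.0674 0.0691]
side 661 rect [ -1.7 -21.4] [108.  159.4] 87.46 x [-81.6  77.7] y [-70.3  34.1] z [0.0541 0.0638 0.0711]
[  1.08890596 -16.77324891]
```

View pics/w2.png

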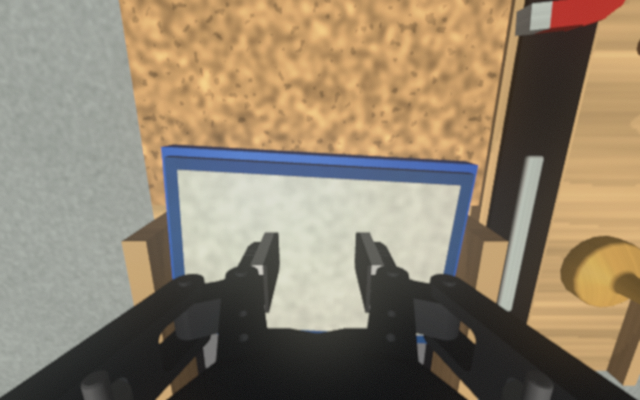

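Emit:
{"name": "step_arm", "arguments": {"targets": [[[0, 0, -5, 0], [0, 0, -20, 0], [-10, 0, 0, 0], [-30, 0, 0, 0], [-30, 0, 0, 0], [-10, 0, 0, 0], [0, 0, 0, 0], [0, 0, 10, 0], [0, 0, 10, 0], [0, 0, 5, 0], [0, 0, 0, 0], [0, 0, 0, 0]]]}}

```text
time: 12.85
eef_pos: [0.5251, -0.1268, 0.0662]
tool_rot: [[0.03, 1.0, -0.001], [1.0, -0.03, 0.0], [0.0, -0.001, -1.0]]
contact_force: [0.5, -0.4, 0.5]
opening: 0.0404
grasp_force: 0.0
```

Run:
```python
from h import *
look("wrist"); look("side","pics/s3.png")
print(rk(bot.observe()["eef_pos"]))
a=cv2.imread("pics/s3.png")[110:330,220:490]; cv2.imwrite("pics/s3c.png",cv2.resize(a,(720,590)))
```

```text
wrist 9392 rect [  0.  -42.5] [166.8 128.9] 0.15 x [-81.2  80.8] y [-84.4  19.9] z [0.0617 0.0678 0.0696]
side 670 rect [ -2.8 -40.7] [145.9 158.9] 87.17 x [-81.5  77.7] y [-86.6  34.2] z [0.0542 0.0639 0.1441]
[  0.48360088 -96.29909138]
```

View pics/s3c.png

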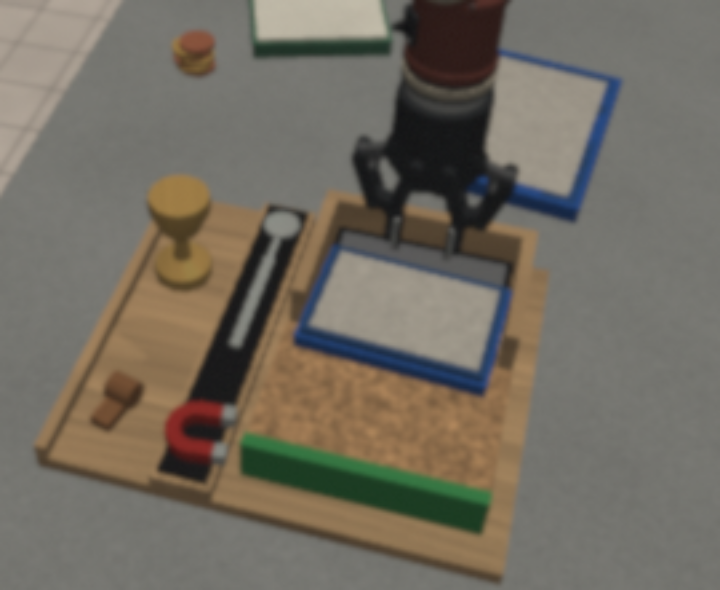

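Emit:
{"name": "step_arm", "arguments": {"targets": [[[0, 0, 4, 0], [0, 0, 3, 0], [0, 0, 2.5, 0], [0, 0, 0, 0], [0, 0, 0, 0]]]}}

```text
time: 13.45
eef_pos: [0.5251, -0.1274, 0.0569]
tool_rot: [[0.031, 1.0, -0.0], [1.0, -0.031, -0.0], [-0.0, -0.0, -1.0]]
contact_force: [-0.6, -0.7, 0.5]
opening: 0.0397
grasp_force: 0.0
```

Emit:
{"name": "step_arm", "arguments": {"targets": [[[2, 0, 0, 0], [2, 0, 0, 0], [1.5, 0, 0, 0], [1, 0, 0, 0], [1, 0, 0, 0], [1, 0, 0, 0], [1, 0, 0, 0], [1, 0, 0, 0], [1, 0, 0, 0], [1, 0, 0, 0], [1, 0, 0, 0], [1, 0, 0, 0], [1, 0, 0, 0], [1, 0, 0, 0], [1.5, 0, 0, 0], [2, 0, 0, 0], [2, 0, 0, 0], [2, 0, 0, 0], [1, 0, 0, 0]]]}}

```text
time: 15.35
eef_pos: [0.5257, -0.1019, 0.057]
tool_rot: [[0.031, 1.0, -0.001], [1.0, -0.031, 0.0], [0.0, -0.001, -1.0]]
contact_force: [-0.1, -0.2, -0.3]
opening: 0.0401
grasp_force: 0.4
```

Run:
```python
from h import *
look("wrist"); look("side"); 
print(rk(bot.observe()["eef_pos"]))
```

```text
wrist 10370 rect [-0.3 -9.9] [167.  108.5] 0.21 x [-82.6  76.7] y [-58.2  42.6] z [0.062  0.0679 0.0695]
side 685 rect [ -4.8 -16.8] [159.7 137.4] 0.6 x [-83.6  73.8] y [-75.4  50.3] z [0.0525 0.0626 0.0719]
[ -0.25500449 -70.76770785]
```

Emit:
{"name": "step_arm", "arguments": {"targets": [[[1, 0, 0, 0], [2, 0, 0, 0], [3, 0, 0, 0], [3, 0, 0, 0], [3, 0, 0, 0], [3, 0, 0, 0], [3, 0, 0, 0], [3, 0, 0, 0], [3, 0, 0, 0], [3, 0, 0, 0], [3, 0, 0, 0], [3, 0, 0, 0], [3, 0, 0, 0], [3, 0, 0, 0], [3, 0, 0, 0], [3, 0, 0, 0], [2, 0, 0, 0], [1, 0, 0, 0], [0, 0, 0, 0]]]}}

```text
time: 17.35
eef_pos: [0.5274, -0.0541, 0.057]
tool_rot: [[0.031, 1.0, -0.0], [1.0, -0.031, 0.0], [0.0, -0.0, -1.0]]
contact_force: [0.3, -0.6, 0.1]
opening: 0.0401
grasp_force: 0.0
```

Run:
```python
from h import *
look("wrist","pics/w4.png"); look("side"); look("scene")
print(rk(bot.observe()["eef_pos"]))
```

```text
wrist 10197 rect [-1.2 39.4] [167.4 107.9] 1.02 x [-82.   76.8] y [-10.1  90.9] z [0.0613 0.0671 0.0688]
side 719 rect [-4.9 39.4] [158.8 118.4] 0.12 x [-82.9  73.3] y [-8.2 98.1] z [0.0527 0.0625 0.0697]
scene 375 rect [25.  80.6] [ 91.5 187.9] 56.94 x [-73.8  80.3] y [-4.5 99.5] z [0.0541 0.0614 0.0676]
[ 1.00061061e-02 -2.34120793e+01]
```

View pics/w4.png

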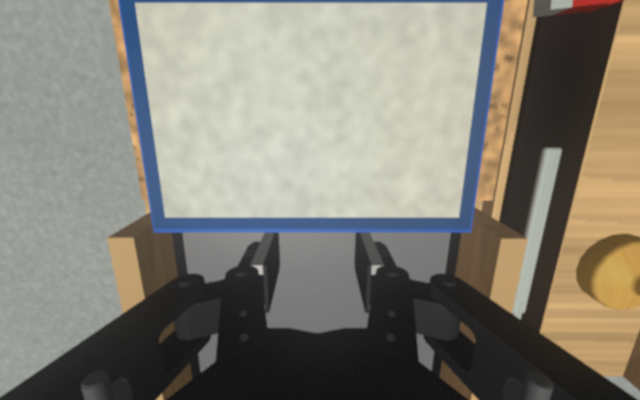

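Emit:
{"name": "step_arm", "arguments": {"targets": [[[1, 0, 0, 0], [2, 0, 0, 0], [2, 0, 0, 0], [2, 0, 0, 0], [2, 0, 0, 0], [2, 0, 0, 0], [2, 0, 0, 0], [2, 0, 0, 0], [2, 0, 0, 0], [1.5, 0, 0, 0], [1, 0, 0, 0], [0, 0, 0, 0]]]}}

```text
time: 18.7
eef_pos: [0.528, -0.0346, 0.057]
tool_rot: [[0.031, 1.0, -0.0], [1.0, -0.031, 0.0], [0.0, -0.0, -1.0]]
contact_force: [0.2, 0.7, 0.6]
opening: 0.0401
grasp_force: 0.2
```

Run:
```python
from h import *
look("wrist"); look("side","pics/s5.png"); look("scene")
print(rk(bot.observe()["eef_pos"]))
```

```text
wrist 10396 rect [-2.7 60.3] [160.9 103.3] 0.32 x [-82.   76.7] y [  9.2 110.4] z [0.0599 0.0659 0.0673]
side 816 rect [-4.8 52.8] [156.6 128.9] 0.53 x [-82.8  72.9] y [  8.5 117.1] z [0.0518 0.0624 0.0688]
scene 413 rect [24.1 97.2] [ 93.9 186.8] 55.75 x [-74.2  80.4] y [ 14.5 118.1] z [0.053  0.061  0.0669]
[-0.06514462 -3.68212659]
```

Emit:
{"name": "step_arm", "arguments": {"targets": [[[1, 0, 0, 0], [1, 0, 0, 0], [1, 0, 0, 0], [0.7, 0, 0, 0], [0.5, 0, 0, 0], [0.4, 0, 0, 0], [0.4, 0, 0, 0], [0, 0, 0, 0], [0, 0, 0, 0]]]}}

```text
time: 19.75
eef_pos: [0.5281, -0.0299, 0.057]
tool_rot: [[0.031, 1.0, -0.0], [1.0, -0.031, 0.0], [0.0, -0.0, -1.0]]
contact_force: [-0.3, -0.4, 0.6]
opening: 0.0398
grasp_force: 0.3
```

Emit:
{"name": "step_arm", "arguments": {"targets": [[[0.4, 0, 0, 0], [0.4, 0, 0, 0], [0, 0, 0, 0], [0, 0, 0, 0]]]}}

```text
time: 20.15
eef_pos: [0.5282, -0.0291, 0.057]
tool_rot: [[0.031, 1.0, -0.0], [1.0, -0.031, 0.0], [0.0, -0.0, -1.0]]
contact_force: [-0.5, -0.7, 0.5]
opening: 0.0398
grasp_force: 0.3
```

Emit:
{"name": "step_arm", "arguments": {"targets": [[[0.4, 0, 0, 0], [0.4, 0, 0, 0], [0, 0, 0, 0], [0, 0, 0, 0]]]}}

```text
time: 20.55
eef_pos: [0.5282, -0.0283, 0.057]
tool_rot: [[0.031, 1.0, -0.0], [1.0, -0.031, -0.0], [-0.0, -0.0, -1.0]]
contact_force: [-0.3, -0.8, 0.3]
opening: 0.0401
grasp_force: 0.3
```

Run:
```python
from h import *
look("wrist"); look("side","pics/s6.png"); look("scene")
print(rk(bot.observe()["eef_pos"]))
a=cv2.imread("pics/s6.png")[190:330,260:460]; cv2.imwrite("pics/s6c.png",cv2.resize(a,(800,560)))
```

```text
wrist 10411 rect [-2.8 66.8] [161.6 103.5] 0.16 x [-82.   76.6] y [ 15.5 116.7] z [0.0599 0.0659 0.0673]
side 613 rect [-5.  56.8] [156.4 133.3] 0.04 x [-83.   73.1] y [ 20.3 123. ] z [0.0577 0.063  0.0688]
scene 337 rect [ 23.7 105.1] [ 88.6 186.9] 56.18 x [-73.7  80.1] y [ 21.2 123.7] z [0.0559 0.0613 0.067 ]
[-0.07331525  2.67831251]
```

View pics/s6c.png

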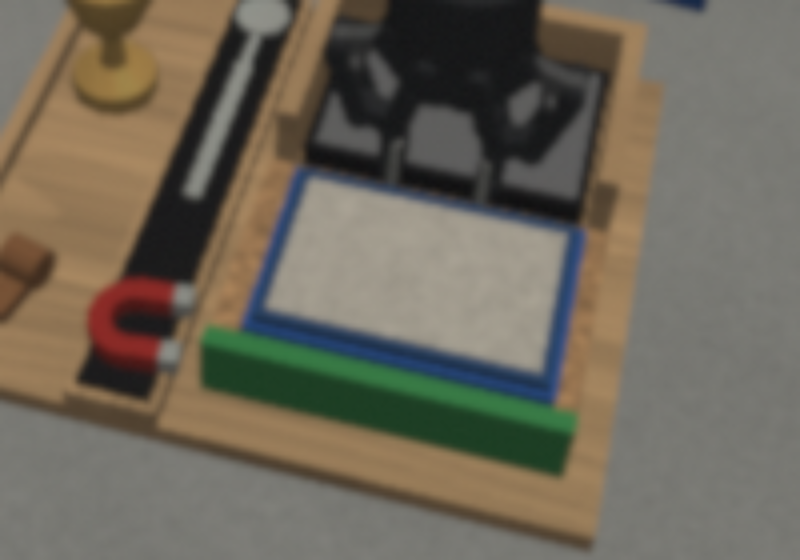

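The reader lies flat and square, about 1–2 mm short of the green stop. I'll nudge it until it touches.

Emit:
{"name": "step_arm", "arguments": {"targets": [[[0.4, 0, 0, 0], [0.4, 0, 0, 0], [0, 0, 0, 0], [0, 0, 0, 0]]]}}

```text
time: 21.1
eef_pos: [0.5281, -0.028, 0.057]
tool_rot: [[0.031, 1.0, -0.0], [1.0, -0.031, -0.001], [-0.001, -0.0, -1.0]]
contact_force: [-0.3, -2.4, -0.1]
opening: 0.04
grasp_force: 0.9
```

Emit:
{"name": "step_arm", "arguments": {"targets": [[[0.3, 0, 0, 0], [0.2, 0, 0, 0], [0, 0, 0, 0], [0, 0, 0, 0]]]}}

```text
time: 21.5
eef_pos: [0.5281, -0.0278, 0.057]
tool_rot: [[0.032, 1.0, -0.0], [1.0, -0.032, -0.001], [-0.001, -0.0, -1.0]]
contact_force: [-0.6, -3.4, 1.2]
opening: 0.0404
grasp_force: 1.7
```

Force has built up to about 3.4 N, so it is against the stop. I'll back off and rise.

Emit:
{"name": "step_arm", "arguments": {"targets": [[[-1, 0, 0, 0], [-4, 0, 0, 0], [-5, 0, 0, 0], [0, 0, 0, 0], [0, 0, -10, 0], [0, 0, -30, 0], [0, 0, -40, 0], [0, 0, -40, 0], [0, 0, 0, 0], [0, 0, 0, 0]]]}}

```text
time: 22.5
eef_pos: [0.5284, -0.0365, 0.1784]
tool_rot: [[0.03, 1.0, 0.003], [1.0, -0.03, 0.001], [0.001, 0.003, -1.0]]
contact_force: [-0.2, -0.0, -0.3]
opening: 0.0403
grasp_force: 0.0
```

Run:
```python
from h import *
look("wrist","pics/w7.png"); look("side")
```

```text
wrist 4866 rect [-3.1 64.2] [119.5 159.7] 90.0 x [-81.8  76. ] y [ 16.2 123.8] z [0.0596 0.0657 0.0674]
side 617 rect [-5.1 61.1] [156.5 125.4] 0.11 x [-83.1  72.8] y [  5.1 123.3] z [0.0578 0.0634 0.2366]
```

View pics/w7.png

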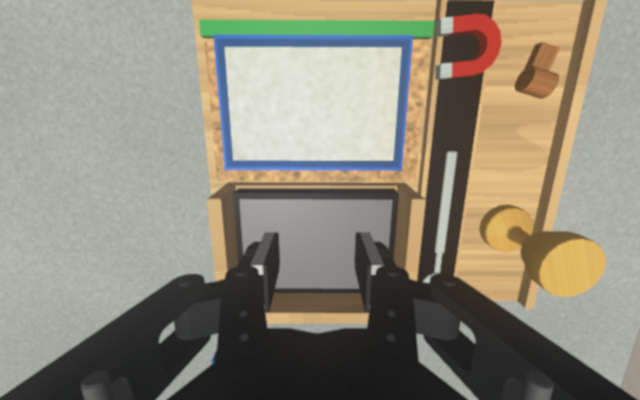

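The reader is flat, square and against the stop (316,38). The black stack, magnet, spoon, trophy and whistle look undisturbed, and the arm is clear.

```bash
python3 -c "
from rig import bot
print(bot.hand_in())"
```

```text
the job is handed in; nothing more can be done
None
```

The blue e-reader now lies flat and square on the cork against the green end stop, released, with nothing else visibly moved; I handed the job in at about 23 s, and no verdict came back.

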